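# Screw the dust-extraction elbow tight and aim it at the carving

### The arm

A 7-joint arm with a two-finger parallel gripper is mounted at the origin on the work surface. World frame = base frame: x ahead of the robot, y to its left, z up, the work surface at z = 0. Lengths are in m, angles in degrees, forces in N, time in s.
With the tool pointing down it reaches from about 0.35 to 0.9 m from the base axis. Payload 19.9 kg.
Tool frame: the origin (TCP) lies between the finger pads; the fingertips stand 19 mm ahead of it and the grasp point (between the pads) is the TCP; z points along the fingers, y is the line along which they close (so a half turn about z gives the same grasp; the last joint's range is limited). The gripper opens to 85 mm and grips with 20 to 120 N. Pads are 22 mm wide; open, the fingers measure 114 mm over their backs; the gripper's body (76 mm by 85 mm) begins 54 mm behind the grasp point. The pads swing forward as they close: fully open they stand 13 mm farther back than shut.
Start: joints at [68.211, 23.915, -0.59, 92.452, 0.269, 63.638, -3.037], TCP at [0.208, -0.589, 0.227] pointing down, gripper open.
Joint ranges: [-161.28, 161.28], [-22.2, 115.67], [-73.04, 71.86], [3.21, 147.25], [-68.34, 248.33], [10.77, 114.83], [-161.83, 161.83]. Speed limits (degrees/s): [108.29, 108.29, 136.94, 136.94, 172.46, 172.46, 172.46].

### API

Orientations are given as a 3x3 rotation matrix whose columns are the frame's x, y, z axes.
In Python, from plant import bot, camera, hand_in gives the robot as it stands.
- The arm moves only by the tool apply_moves, never from a script. Its argument "plan" is a list of rows, each an object with "xyz": the shift along the tool's x, y, z as a fraction of full scale, a list of three; "dr": the turn, a rotation vector about the tool's x, y, z as a fraction of full scale, a list of three; "fingers": the opening in per cent of the stroke, from 0 (shut) to 100 (fully open). A call has 1 to 8 rows; each row shifts and turns the commanded pose from where the row before left it, along the tool's axes as they then stand; what a row does not reach is not made up. Full scale, the value 1, is 5 cm for a shift and 5 degrees for a turn. A row lasts 1/10 s, in which the tool goes at most 50 mm and 8.59 degrees, less where a joint would pass 70% of its speed; a pose out of reach is approached as far as the arm can. A call with a number of a shift or a turn outside -1 to 1 is refused whole. A call with a gripper value outside its range is refused whole. The fingers move at their own pace and stop on an object; the grip force is fixed at half the most. Time passes only in rows, so rows that do not move let the fingers close. It gives the time, the measured TCP pose, the force, the opening and the grip force at its end, in the units of the state.
- bot.get_state(): the state, without advancing time (a new reading comes with each control period).
- camera(name): name is "scene" or "top" or "wrist"; returns a dict with "image" (420x560x3 uint8, red, green, blue), "range_z" (420x560 float32, m along the optical axis (not along the pixel's ray), 0 where there is no reading), "intrinsics" (3x3 intrinsics, pixels), "world_from_camera" (4x4, takes a point from camera to world coordinates). Camera axes: x right, y down, z forward; pixel columns grow to the right and rows downward; lengths in m; the calibration is good to about 2 mm. The wrist camera is an equidistant fisheye: a pixel r from the principal point sees the ray r / f radians off the axis. A picture is of the moment at which its call begins.
- hand_in(): hands the job in; it is judged then, once.
The state is a dict: "time": time; "joint_positions": joint angles; "qd": joint speeds; "joint_torque": joint torques, N m; "tool_pos": TCP position; "ee_rot": TCP orientation; "contact_force": force on the tool from outside, world axes, zero at the start; "ft_torque": the same for the moment, N m; "grip_width": finger opening in m; "finger_force": force on a finger pad.
Only numpy, scipy, OpenCV 4.12 (cv2) and the standard library are available. Lean on these libraries where they do the work, as an engineer would, in place of code of your own. Each camera call takes 0.05 s, during which the arm holds its last target. There are 200 camera calls.

### The job

The metal pipe elbow is only loosely started on the threaded stub in the middle of the bench. Screw it down (clockwise seen from above) until you feel it go tight, which may take more than one turn, then keep turning the same way just until its open mouth points at the middle of the block carved with a rosette (not the plain block). Do not turn it back once it is tight, because that loosens it again, and leave everything else on the bench where it is.

Things in the scene. Friction and masses are not known exactly. Their poses are not given: they have to be found in the camera images.
- stub: square steel flange, 150 x 150 x 12 mm, bolted to the bench, with an upright threaded stub in its middle. Origin: on the stub's axis, at bench height; z is up along the screw axis. Fixed, but its place and yaw vary
- elbow_outlet (a point): centre of the open mouth of the aluminium pipe elbow, 118 mm out from the screw axis, 105 to 108 mm above the bench (sinks 2 mm a turn). x points out of the mouth, level, radially away from the axis; z up. The level pipe is 51 mm in diameter (62 mm over the last 20 mm), its top 131 mm above the bench; beyond 40 mm from the axis there is a free gap under it
- elbow_top (a point): top of the elbow's bend, on the screw axis. Loose, the elbow turns at 0.12 N m; the free travel left, 1.5 to 6.7 rad, differs each time and cannot be seen. Tight, it takes about 0.9 N m (11 N pushing the pipe sideways 80 mm from the axis), turns the lock ring along and stays where it is left. Turned back it moves easily and is loose again
- ring_tab (a point): upturned end of the tab of the flat steel lock ring under the elbow's collar, 58 mm from the screw axis, 39 mm above the bench; x points from the tab across the axis. The ring stays still while the elbow is loose (a catch on the collar passes over the tab on earlier turns) and is carried round once it is tight; the tab then lies opposite the mouth
- carved_block: loose block of brown wood 90 x 120 x 55 mm (x, y, z), 0.6 kg, with a round carved rosette of 72 mm on its upper face; about 0.24 m from the stub. Origin: centre of its underside
- plain_block: the same block, uncarved, on the other side of the stub; the two change places. Origin: centre of its underside
- chisel: flat steel chisel blade without handle, 170 x 16 x 10 mm, lying beyond the stub; origin: centre of its underside
- gouge: steel gouge blade, 190 x 12 x 10 mm, lying beyond the chisel; origin: centre of its underside
- mallet: wooden mallet, 280 mm long, 60 mm high, lying to the robot's right; origin: under the joint of head and handle
- brush: bench brush lying to the robot's left; origin: its underside
- oil_jar: amber glass jar, 68 mm across, 100 mm tall, near left; origin: centre of its underside
- tin: steel tin, 70 mm across, 90 mm tall, on the left; origin: centre of its underside
There are look-alikes about, which are no part of the job. What is shaped like the stub but blue or purple is not meant.

How it is judged:
By the outcome, as a careful person would: the job done as asked, in the order asked, and still so for the second after the job is handed in, with the robot touching nothing.
It also fails if it takes over 72 s, if anything falls off the work surface, if the arm or the gripper's body presses on something with over 40 N, if the wrist force passes 120 N, or if a joint passes its speed limit or range.

## Working session

There is one attempt and no reset: what is moved stays moved. The work goes in short steps, Python scripts to look and compute and a tool call to move; the robot and the scene stay as the last step left them, time stands still between calls to the robot, and variables do not carry over. Pictures are saved under pics/ and viewed, at most 10 in all, crops included, and the job is handed in when it is done.

Besides the shell and the picture viewer there is one more tool, called as name(argument=value, ...) on one line, values as JSON. apply_moves: Moves the arm, as the interface text tells. Its arguments: {"type":"object","properties":{"plan":{"type":"array"}},"required":["plan"]}

```bash
ls; mkdir -p pics; python3 - <<'E'
from plant import bot,camera
import cv2,numpy as np
for n in("top","scene"):
    c=camera(n);cv2.imwrite(f"pics/{n}1.png",c["image"][:,:,::-1]);np.savez(f"{n}1.npz",**c)
    print(n,c["intrinsics"].round(1).tolist(),c["world_from_camera"].round(3).tolist())
s=bot.get_state();print(s["tool_pos"],np.round(s["ee_rot"],3),s["contact_force"],s["grip_width"],s["time"])
E
```

```text
pics
top [[412.2, 0.0, 281.6], [0.0, 412.2, 208.6], [0.0, 0.0, 1.0]] [[0.012, -0.99, 0.144, 0.365], [-1.0, -0.012, -0.001, 0.003], [0.003, -0.144, -0.99, 1.306], [0.0, 0.0, 0.0, 1.0]]
scene [[391.8, 0.0, 282.0], [0.0, 391.8, 208.3], [0.0, 0.0, 1.0]] [[0.537, 0.525, -0.66, 1.453], [0.843, -0.355, 0.404, -0.544], [-0.022, -0.773, -0.634, 0.972], [0.0, 0.0, 0.0, 1.0]]
[ 0.20759917 -0.58920938  0.22681211] [[ 0.943  0.332 -0.   ]
 [ 0.332 -0.943  0.001]
 [-0.    -0.001 -1.   ]] [-0.03103678 -0.31492519 -1.00420212] 0.08545124638816526 0.1
```

View pics/top1.png

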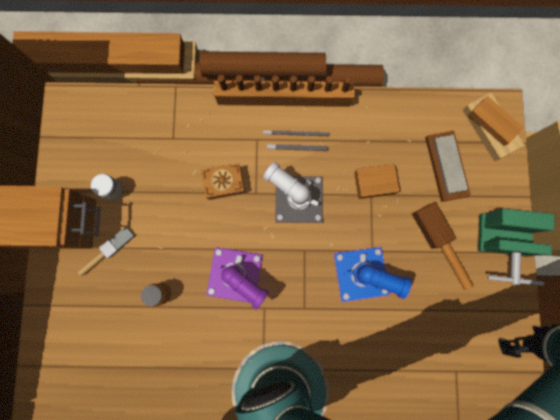

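View pics/scene1.png

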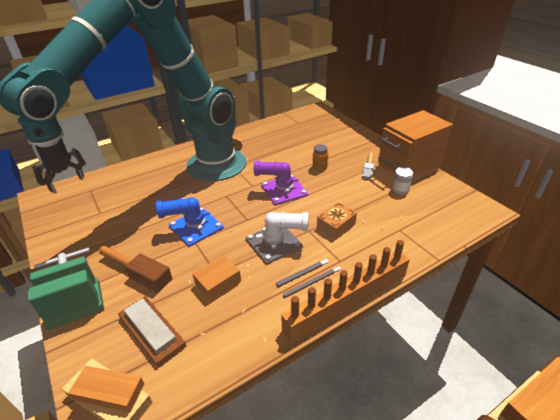

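The top view shows the grey elbow at about (300,197) with its mouth at (272,173). The carved block is at (223,180), left of the stub, and the plain block is at (378,180). The purple (235,280) and blue (370,275) elbows are look-alikes.

```bash
cat > h.py <<'E'
import numpy as np,cv2
from plant import bot,camera
def pts(c):
    K=c["intrinsics"];T=c["world_from_camera"];z=c["range_z"];v,u=np.indices(z.shape)
    P=np.stack([(u-K[0,2])/K[0,0]*z,(v-K[1,2])/K[1,1]*z,z],-1)@T[:3,:3].T+T[:3,3]
    P[z==0]=np.nan
    return P
def box(P,m,x0,x1,y0,y1):
    return m&(P[...,0]>x0)&(P[...,0]<x1)&(P[...,1]>y0)&(P[...,1]<y1)
E
python3 - <<'E'
from h import *
d=np.load("top1.npz");c={k:d[k] for k in d};P=pts(c)
for n,(u,v) in dict(carved=(223,180),plain=(378,180),flangeTL=(280,215),top=(299,190),mouth=(275,173)).items(): print(n,P[v,u].round(3))
Z=P[...,2]
def comp(m,u,v):
    n,l,s,ce=cv2.connectedComponentsWithStats(m.astype(np.uint8));return l==l[v,u]
for n,(u,v) in dict(carved=(223,180),plain=(378,180)).items():
    m=comp((Z>.042)&(Z<.065),u,v);q=P[m][:,:2].astype(np.float32)*1000
    print(n,m.sum(),np.median(Z[m]),cv2.minAreaRect(q))
# flange: dark band z~12mm near stub
hsv=cv2.cvtColor(c["image"],cv2.COLOR_RGB2HSV)
near=np.zeros(Z.shape,bool);near[165:235,260:340]=1
m=near&(hsv[...,1]<70)&(Z>.006)&(Z<.022);q=P[m][:,:2].astype(np.float32)*1000
print("flange",m.sum(),cv2.minAreaRect(q))
m=near&(Z>.095)&(Z<.15);q=P[m]
print("pipe",m.sum(),np.nanmax(q[:,2]))
t=near&(Z>.12);q=P[t][:,:2];mu=q.mean(0);w,V=np.linalg.eigh(np.cov((q-mu).T));print(mu,V[:,1],np.sort((q-mu)@V[:,1])[[0,-1]])
E
```

```text
carved [0.633 0.183 0.061]
plain [ 0.64  -0.297  0.053]
flangeTL [0.532 0.006 0.018]
top [ 0.591 -0.048  0.13 ]
mouth [0.641 0.022 0.128]
carved 1118 0.05566066677360382 ((635.3434448242188, 188.3321990966797), (91.33936309814453, 120.73021697998047), 11.410002708435059)
plain 1125 0.054926133131584454 ((641.6566162109375, -293.8955078125), (91.4202651977539, 121.61263275146484), 8.572192192077637)
flange 1238 ((585.9881591796875, -52.22212219238281), (145.28359985351562, 144.69354248046875), 0.4420204758644104)
pipe 858 0.14113232936086284
[ 0.61375835 -0.01195753] [0.58301487 0.81246148] [-0.0718164  0.0708148]
```

apply_moves(plan=[{"xyz": [0, 0, 0], "dr": [0, 0, 0.97], "fingers": 0}, {"xyz": [0, 0, 0], "dr": [0, 0, 0.97], "fingers": 0}, {"xyz": [0, 0, 0], "dr": [0, 0, 0.97], "fingers": 0}, {"xyz": [0, 0, 0], "dr": [0, 0, 0.97], "fingers": 0}, {"xyz": [0.4, -0.6, 0], "dr": [0, 0, 0], "fingers": 0}, {"xyz": [0.4, -0.6, 0], "dr": [0, 0, 0], "fingers": 0}, {"xyz": [0.4, -0.6, 0], "dr": [0, 0, 0], "fingers": 0}, {"xyz": [0.4, -0.6, 0], "dr": [0, 0, 0], "fingers": 0}])

```text
time: 0.9
tool_pos: [0.2882, -0.468, 0.2271]
ee_rot: [[1.0, 0.0, -0.0], [0.0, -1.0, 0.0], [-0.0, -0.0, -1.0]]
contact_force: [1.0, -0.7, 1.3]
grip_width: -0.0002
finger_force: 0.0
```

apply_moves(plan=[{"xyz": [0.43, -0.73, 0], "dr": [0, 0, 0], "fingers": 0}, {"xyz": [0.43, -0.73, 0], "dr": [0, 0, 0], "fingers": 0}, {"xyz": [0.43, -0.73, 0], "dr": [0, 0, 0], "fingers": 0}, {"xyz": [0.43, -0.73, 0], "dr": [0, 0, 0], "fingers": 0}, {"xyz": [0.43, -0.73, 0], "dr": [0, 0, 0], "fingers": 0}, {"xyz": [0.43, -0.73, 0], "dr": [0, 0, 0], "fingers": 0}, {"xyz": [0.43, -0.73, 0], "dr": [0, 0, 0], "fingers": 0}, {"xyz": [0.43, -0.73, 0], "dr": [0, 0, 0], "fingers": 0}])

```text
time: 1.7
tool_pos: [0.4601, -0.1758, 0.2273]
ee_rot: [[1.0, 0.0, -0.0], [0.0, -1.0, 0.0], [-0.0, -0.0, -1.0]]
contact_force: [1.2, 0.1, -0.0]
grip_width: -0.0001
finger_force: 0.0
```

apply_moves(plan=[{"xyz": [0.43, -0.73, 0], "dr": [0, 0, 0], "fingers": 0}, {"xyz": [0.43, -0.73, 0], "dr": [0, 0, 0], "fingers": 0}, {"xyz": [0.43, -0.73, 0], "dr": [0, 0, 0], "fingers": 0}, {"xyz": [0.43, -0.73, 0], "dr": [0, 0, 0], "fingers": 0}, {"xyz": [0.43, -0.73, 0], "dr": [0, 0, 0], "fingers": 0}, {"xyz": [0.2, -0.73, 0], "dr": [0, 0, 0], "fingers": 0}, {"xyz": [0, 0, 0], "dr": [0, 0, 0], "fingers": 0}])

```text
time: 2.4
tool_pos: [0.5775, 0.0474, 0.2269]
ee_rot: [[1.0, 0.007, -0.001], [0.007, -1.0, 0.002], [-0.001, -0.002, -1.0]]
contact_force: [-0.6, 0.3, -0.1]
grip_width: -0.0002
finger_force: 0.0
```

apply_moves(plan=[{"xyz": [0, 0, 0.61], "dr": [0, 0, 0], "fingers": 0}, {"xyz": [0, 0, 0.61], "dr": [0, 0, 0], "fingers": 0}, {"xyz": [0, 0, 0.61], "dr": [0, 0, 0], "fingers": 0}, {"xyz": [0, 0, 0.61], "dr": [0, 0, 0], "fingers": 0}, {"xyz": [0, 0, 0], "dr": [0, 0, 0], "fingers": 0}])

```text
time: 2.9
tool_pos: [0.5747, 0.0411, 0.1018]
ee_rot: [[1.0, 0.0, -0.006], [0.0, -1.0, -0.0], [-0.006, 0.0, -1.0]]
contact_force: [-1.0, -0.5, -0.1]
grip_width: 0.0002
finger_force: 0.0
```

```bash
cat > rows.py <<'E'
from h import *
import sys
S=np.array([.586,-.0515]);r=.088
s=bot.get_state();p=s["tool_pos"];print(p.round(4),s["contact_force"].round(1),s["time"])
phi0=np.degrees(np.arctan2(*(p[:2]-S)[::-1]));print("phi",phi0.round(1),"r",np.hypot(*(p[:2]-S)).round(4))
st=float(sys.argv[1]);n=int(sys.argv[2]);q=p[:2]
for i in range(1,n+1):
    a=np.radians(phi0-st*i);w=S+r*np.array([np.cos(a),np.sin(a)]);d=(w-q)/.05;q=w
    print(round(d[0],2),round(-d[1],2),"phi",round(np.degrees(a)))
E
python3 rows.py 6 64
```

```text
[0.5747 0.0411 0.1018] [-1.  -0.5 -0.1] 2.9
phi 96.9 r 0.0933
0.2 0.09 phi 91
0.18 0.01 phi 85
0.18 0.03 phi 79
0.18 0.04 phi 73
0.17 0.06 phi 67
0.17 0.08 phi 61
0.16 0.1 phi 55
0.15 0.11 phi 49
0.13 0.13 phi 43
0.12 0.14 phi 37
0.1 0.15 phi 31
0.09 0.16 phi 25
0.07 0.17 phi 19
0.05 0.18 phi 13
0.03 0.18 phi 7
0.01 0.18 phi 1
-0.01 0.18 phi -5
-0.03 0.18 phi -11
-0.04 0.18 phi -17
-0.06 0.17 phi -23
-0.08 0.17 phi -29
-0.1 0.16 phi -35
-0.11 0.15 phi -41
-0.13 0.13 phi -47
-0.14 0.12 phi -53
-0.15 0.1 phi -59
-0.16 0.09 phi -65
-0.17 0.07 phi -71
-0.18 0.05 phi -77
-0.18 0.03 phi -83
-0.18 0.01 phi -89
-0.18 -0.01 phi -95
-0.18 -0.03 phi -101
-0.18 -0.04 phi -107
-0.17 -0.06 phi -113
-0.17 -0.08 phi -119
-0.16 -0.1 phi -125
-0.15 -0.11 phi -131
-0.13 -0.13 phi -137
-0.12 -0.14 phi -143
-0.1 -0.15 phi -149
-0.09 -0.16 phi -155
-0.07 -0.17 phi -161
-0.05 -0.18 phi -167
-0.03 -0.18 phi -173
-0.01 -0.18 phi -179
0.01 -0.18 phi -185
0.03 -0.18 phi -191
0.04 -0.18 phi -197
0.06 -0.17 phi -203
0.08 -0.17 phi -209
0.1 -0.16 phi -215
0.11 -0.15 phi -221
0.13 -0.13 phi -227
0.14 -0.12 phi -233
0.15 -0.1 phi -239
0.16 -0.09 phi -245
0.17 -0.07 phi -251
0.18 -0.05 phi -257
0.18 -0.03 phi -263
0.18 -0.01 phi -269
0.18 0.01 phi -275
0.18 0.03 phi -281
0.18 0.04 phi -287
```

apply_moves(plan=[{"xyz": [0.2, 0.09, 0], "dr": [0, 0, 0], "fingers": 0}, {"xyz": [0.18, 0.01, 0], "dr": [0, 0, 0], "fingers": 0}, {"xyz": [0.18, 0.03, 0], "dr": [0, 0, 0], "fingers": 0}, {"xyz": [0.18, 0.04, 0], "dr": [0, 0, 0], "fingers": 0}, {"xyz": [0.17, 0.06, 0], "dr": [0, 0, 0], "fingers": 0}, {"xyz": [0.17, 0.08, 0], "dr": [0, 0, 0], "fingers": 0}, {"xyz": [0.16, 0.1, 0], "dr": [0, 0, 0], "fingers": 0}, {"xyz": [0.15, 0.11, 0], "dr": [0, 0, 0], "fingers": 0}])

```text
time: 3.7
tool_pos: [0.6472, 0.0152, 0.1053]
ee_rot: [[1.0, 0.0, -0.0], [0.0, -1.0, 0.0], [-0.0, -0.0, -1.0]]
contact_force: [-2.7, 0.9, 1.1]
grip_width: -0.0003
finger_force: 0.8
```

apply_moves(plan=[{"xyz": [0.13, 0.14, 0], "dr": [0, 0, 0], "fingers": 0}, {"xyz": [0.11, 0.15, 0], "dr": [0, 0, 0], "fingers": 0}, {"xyz": [0.09, 0.16, 0], "dr": [0, 0, 0], "fingers": 0}, {"xyz": [0.08, 0.16, 0], "dr": [0, 0, 0], "fingers": 0}, {"xyz": [0.06, 0.17, 0], "dr": [0, 0, 0], "fingers": 0}, {"xyz": [0.05, 0.18, 0], "dr": [0, 0, 0], "fingers": 0}, {"xyz": [0.03, 0.18, 0], "dr": [0, 0, 0], "fingers": 0}, {"xyz": [0.01, 0.18, 0], "dr": [0, 0, 0], "fingers": 0}])

```text
time: 4.5
tool_pos: [0.6747, -0.0511, 0.1054]
ee_rot: [[1.0, 0.0, 0.0], [0.0, -1.0, 0.0], [0.0, -0.0, -1.0]]
contact_force: [-0.0, 1.9, 0.6]
grip_width: 0.0
finger_force: 0.8
```

apply_moves(plan=[{"xyz": [-0.01, 0.18, 0], "dr": [0, 0, 0], "fingers": 0}, {"xyz": [-0.03, 0.18, 0], "dr": [0, 0, 0], "fingers": 0}, {"xyz": [-0.04, 0.18, 0], "dr": [0, 0, 0], "fingers": 0}, {"xyz": [-0.06, 0.17, 0], "dr": [0, 0, 0], "fingers": 0}])

```text
time: 4.9
tool_pos: [0.6674, -0.0866, 0.1054]
ee_rot: [[1.0, 0.0, 0.0], [0.0, -1.0, 0.0], [0.0, -0.0, -1.0]]
contact_force: [1.1, 2.0, 0.0]
grip_width: -0.0001
finger_force: 0.8
```

apply_moves(plan=[{"xyz": [-0.08, 0.17, 0], "dr": [0, 0, 0], "fingers": 0}, {"xyz": [-0.1, 0.16, 0], "dr": [0, 0, 0], "fingers": 0}, {"xyz": [-0.11, 0.15, 0], "dr": [0, 0, 0], "fingers": 0}, {"xyz": [-0.13, 0.13, 0], "dr": [0, 0, 0], "fingers": 0}, {"xyz": [-0.14, 0.12, 0], "dr": [0, 0, 0], "fingers": 0}, {"xyz": [-0.15, 0.1, 0], "dr": [0, 0, 0], "fingers": 0}])

```text
time: 5.5
tool_pos: [0.6315, -0.1279, 0.1054]
ee_rot: [[1.0, 0.0, 0.0], [0.0, -1.0, -0.0], [0.0, 0.0, -1.0]]
contact_force: [1.2, 1.2, 0.6]
grip_width: 0.0
finger_force: 0.7
```

apply_moves(plan=[{"xyz": [-0.16, 0.09, 0], "dr": [0, 0, 0], "fingers": 0}, {"xyz": [-0.17, 0.07, 0], "dr": [0, 0, 0], "fingers": 0}, {"xyz": [-0.18, 0.05, 0], "dr": [0, 0, 0], "fingers": 0}, {"xyz": [-0.18, 0.03, 0], "dr": [0, 0, 0], "fingers": 0}, {"xyz": [-0.18, 0.01, 0], "dr": [0, 0, 0], "fingers": 0}, {"xyz": [-0.18, -0.01, 0], "dr": [0, 0, 0], "fingers": 0}])

```text
time: 6.1
tool_pos: [0.5789, -0.1394, 0.1054]
ee_rot: [[1.0, 0.0, 0.0], [0.0, -1.0, -0.0], [0.0, 0.0, -1.0]]
contact_force: [1.8, 0.2, 1.0]
grip_width: 0.0002
finger_force: 0.8
```

apply_moves(plan=[{"xyz": [-0.18, -0.03, 0], "dr": [0, 0, 0], "fingers": 0}, {"xyz": [-0.18, -0.04, 0], "dr": [0, 0, 0], "fingers": 0}, {"xyz": [-0.17, -0.06, 0], "dr": [0, 0, 0], "fingers": 0}, {"xyz": [-0.17, -0.08, 0], "dr": [0, 0, 0], "fingers": 0}, {"xyz": [-0.16, -0.1, 0], "dr": [0, 0, 0], "fingers": 0}, {"xyz": [-0.15, -0.11, 0], "dr": [0, 0, 0], "fingers": 0}])

```text
time: 6.7
tool_pos: [0.5285, -0.118, 0.1054]
ee_rot: [[1.0, 0.0, 0.0], [0.0, -1.0, -0.0], [0.0, 0.0, -1.0]]
contact_force: [1.8, -1.9, 1.1]
grip_width: 0.0001
finger_force: 0.9
```

apply_moves(plan=[{"xyz": [-0.13, -0.13, 0], "dr": [0, 0, 0], "fingers": 0}, {"xyz": [-0.12, -0.14, 0], "dr": [0, 0, 0], "fingers": 0}, {"xyz": [-0.1, -0.15, 0], "dr": [0, 0, 0], "fingers": 0}, {"xyz": [-0.09, -0.16, 0], "dr": [0, 0, 0], "fingers": 0}, {"xyz": [-0.07, -0.17, 0], "dr": [0, 0, 0], "fingers": 0}])

```text
time: 7.2
tool_pos: [0.5032, -0.0802, 0.1053]
ee_rot: [[1.0, 0.0, -0.0], [0.0, -1.0, 0.0], [-0.0, -0.0, -1.0]]
contact_force: [1.3, -1.3, 0.3]
grip_width: -0.0003
finger_force: 0.9
```

apply_moves(plan=[{"xyz": [-0.05, -0.18, 0], "dr": [0, 0, 0], "fingers": 0}, {"xyz": [-0.03, -0.18, 0], "dr": [0, 0, 0], "fingers": 0}, {"xyz": [-0.01, -0.18, 0], "dr": [0, 0, 0], "fingers": 0}, {"xyz": [0.01, -0.18, 0], "dr": [0, 0, 0], "fingers": 0}, {"xyz": [0.03, -0.18, 0], "dr": [0, 0, 0], "fingers": 0}])

```text
time: 7.7
tool_pos: [0.5009, -0.0359, 0.1053]
ee_rot: [[1.0, -0.0, -0.001], [-0.0, -1.0, -0.001], [-0.001, 0.001, -1.0]]
contact_force: [-0.4, -12.1, 0.2]
grip_width: 0.0003
finger_force: 4.8
```

apply_moves(plan=[{"xyz": [0.04, -0.18, 0], "dr": [0, 0, 0], "fingers": 0}, {"xyz": [0.06, -0.17, 0], "dr": [0, 0, 0], "fingers": 0}, {"xyz": [0.08, -0.17, 0], "dr": [0, 0, 0], "fingers": 0}])

```text
time: 8.0
tool_pos: [0.5095, -0.0108, 0.1051]
ee_rot: [[1.0, -0.001, -0.002], [-0.001, -1.0, -0.002], [-0.002, 0.002, -1.0]]
contact_force: [-3.1, -11.9, 1.3]
grip_width: -0.0002
finger_force: 4.8
```

apply_moves(plan=[{"xyz": [0.1, -0.16, 0], "dr": [0, 0, 0], "fingers": 0}, {"xyz": [0.11, -0.15, 0], "dr": [0, 0, 0], "fingers": 0}, {"xyz": [0.13, -0.13, 0], "dr": [0, 0, 0], "fingers": 0}, {"xyz": [0.07, -0.06, 0], "dr": [0, 0, 0], "fingers": 0}, {"xyz": [0, 0, 0], "dr": [0, 0, 0], "fingers": 0}])

```text
time: 8.5
tool_pos: [0.5297, 0.0151, 0.1047]
ee_rot: [[1.0, 0.0, -0.003], [0.0, -1.0, -0.001], [-0.003, 0.001, -1.0]]
contact_force: [-6.9, -6.4, 3.5]
grip_width: 0.0003
finger_force: 4.1
```

```bash
cat > look.py <<'E'
from h import *
import sys
n=sys.argv[1]
s=bot.get_state();print(s["tool_pos"].round(4),s["contact_force"].round(1),s["time"])
for k in("top","scene"):
    c=camera(k);cv2.imwrite(f"pics/{k}{n}.png",c["image"][:,:,::-1]);np.savez(f"{k}{n}.npz",**c)
a=cv2.imread(f"pics/top{n}.png")[120:260,190:410];b=cv2.imread(f"pics/scene{n}.png")[150:290,190:410]
cv2.imwrite(f"pics/both{n}.png",np.vstack([cv2.resize(a,(440,280)),cv2.resize(b,(440,280))]))
E
python3 look.py 2
```

```text
[0.5297 0.0151 0.1047] [-6.9 -6.4  3.5] 8.5
```

View pics/both2.png

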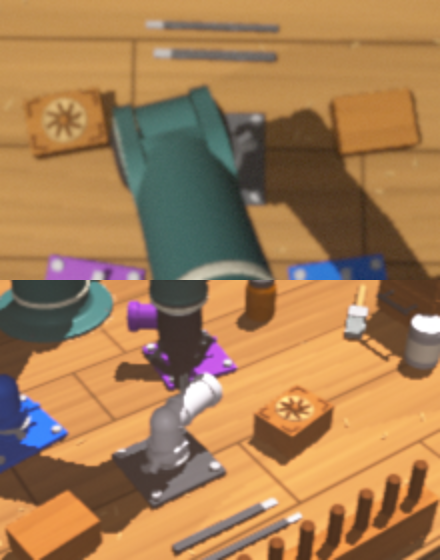

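The top view is blocked by the arm. The scene view shows the mouth (about (213,388) in the crop) pointing somewhat short of the carved block. I'll measure its angle from the scene depth.

```bash
cat > ang.py <<'E'
from h import *
import sys
from scipy.optimize import least_squares
S=np.array([.586,-.0515])
def run(f,g):
    d=np.load(f);c={k:d[k] for k in d};P=pts(c).reshape(-1,3)
    hsv=cv2.cvtColor(c["image"],cv2.COLOR_RGB2HSV).reshape(-1,3)
    r=P[:,:2]-S;a=np.radians(g);u=np.array([np.cos(a),np.sin(a)]);n=np.array([-u[1],u[0]])
    m=(r@u>.045)&(r@u<.092)&(abs(r@n)<.04)&(P[:,2]>.085)&(P[:,2]<.14)&(hsv[:,1]<60)&(hsv[:,2]>110)
    q=P[m];r=q[:,:2]-S
    def e(x):
        n=np.array([-np.sin(x[0]),np.cos(x[0])]);return np.hypot(r@n-x[1],q[:,2]-x[2])-.0255
    o=least_squares(e,[a,0,.105],loss="soft_l1",f_scale=.002)
    print(f,m.sum(),"theta",np.degrees(o.x[0]).round(1),"off,h mm",(o.x[1:]*1000).round(1),"rms",np.sqrt((e(o.x)**2).mean()).round(4))
for k in range(1,len(sys.argv),2): run(sys.argv[k],float(sys.argv[k+1]))
E
python3 ang.py top1.npz 54 scene1.npz 54 scene2.npz 103
python3 - <<'E'
from h import *
d=np.load("scene1.npz");c={k:d[k] for k in d};P=pts(c);Z=P[...,2]
m=(Z>.05)&(Z<.062)&(abs(P[...,0]-.635)<.08)&(abs(P[...,1]-.188)<.09)
print(cv2.minAreaRect(P[m][:,:2].astype(np.float32)*1000))
E
```

```text
top1.npz 267 theta 53.0 off,h mm [ -0.4 106.1] rms 0.0019
scene1.npz 200 theta 52.1 off,h mm [  0.5 105.5] rms 0.0021
scene2.npz 155 theta 107.2 off,h mm [ -0.7 104.2] rms 0.0018
((637.63623046875, 187.30166625976562), (92.25252532958984, 124.70510864257812), 11.031553268432617)
```

apply_moves(plan=[{"xyz": [0.14, -0.11, 0], "dr": [0, 0, 0], "fingers": 0}, {"xyz": [0.15, -0.1, 0], "dr": [0, 0, 0], "fingers": 0}, {"xyz": [0.16, -0.08, 0], "dr": [0, 0, 0], "fingers": 0}, {"xyz": [0, 0, 0], "dr": [0, 0, 0], "fingers": 0}])

```text
time: 9.0
tool_pos: [0.5522, 0.0299, 0.1046]
ee_rot: [[1.0, 0.0, -0.003], [0.0, -1.0, -0.001], [-0.003, 0.001, -1.0]]
contact_force: [-6.5, -4.1, 2.2]
grip_width: 0.0001
finger_force: 3.8
```

```bash
python3 look.py 3; python3 ang.py scene3.npz 90
```

```text
[0.5522 0.0299 0.1046] [-6.5 -4.1  2.2] 9.0
scene3.npz 173 theta 91.2 off,h mm [ -2.3 104.3] rms 0.0022
```

apply_moves(plan=[{"xyz": [0.08, -0.03, 0], "dr": [0, 0, 0], "fingers": 0}, {"xyz": [0.08, -0.03, 0], "dr": [0, 0, 0], "fingers": 0}, {"xyz": [0.06, -0.01, 0], "dr": [0, 0, 0], "fingers": 0}, {"xyz": [0, 0, 0], "dr": [0, 0, 0], "fingers": 0}])

```text
time: 9.5
tool_pos: [0.5626, 0.033, 0.1045]
ee_rot: [[1.0, -0.0, -0.004], [-0.0, -1.0, -0.001], [-0.004, 0.001, -1.0]]
contact_force: [-10.0, -4.9, 2.7]
grip_width: -0.0
finger_force: 4.5
```

```bash
python3 look.py 4; python3 ang.py scene4.npz 82
```

```text
[0.5626 0.033  0.1045] [-10.   -4.9   2.7] 9.5
scene4.npz 185 theta 82.1 off,h mm [  0.5 104.1] rms 0.002
```

apply_moves(plan=[{"xyz": [0.04, -0.01, 0], "dr": [0, 0, 0], "fingers": 0}, {"xyz": [0.04, -0.01, 0], "dr": [0, 0, 0], "fingers": 0}, {"xyz": [0, 0, 0], "dr": [0, 0, 0], "fingers": 0}, {"xyz": [-0.1, 0, 0], "dr": [0, 0, 0], "fingers": 0}, {"xyz": [-0.2, 0, 0], "dr": [0, 0, 0], "fingers": 0}, {"xyz": [-0.2, 0, -0.1], "dr": [0, 0, 0], "fingers": 0}, {"xyz": [0, 0, -0.6], "dr": [0, 0, 0], "fingers": 0}, {"xyz": [0, 0, -0.6], "dr": [0, 0, 0], "fingers": 0}])

```text
time: 10.4
tool_pos: [0.5419, 0.0345, 0.1712]
ee_rot: [[1.0, 0.001, -0.001], [0.001, -1.0, 0.0], [-0.001, -0.0, -1.0]]
contact_force: [0.0, -0.1, -0.4]
grip_width: -0.0003
finger_force: 0.0
```

apply_moves(plan=[{"xyz": [0, 0, -0.6], "dr": [0, 0, 0], "fingers": 0}, {"xyz": [0, 0, -0.6], "dr": [0, 0, 0], "fingers": 0}, {"xyz": [-0.4, 0.6, 0], "dr": [0, 0, 0], "fingers": 0}, {"xyz": [-0.4, 0.6, 0], "dr": [0, 0, 0], "fingers": 0}, {"xyz": [-0.4, 0.6, 0], "dr": [0, 0, 0], "fingers": 0}, {"xyz": [-0.4, 0.6, 0], "dr": [0, 0, 0], "fingers": 0}, {"xyz": [-0.4, 0.6, 0], "dr": [0, 0, 0], "fingers": 0}, {"xyz": [0, 0.6, 0], "dr": [0, 0, 0], "fingers": 0}])

```text
time: 11.2
tool_pos: [0.4407, -0.1467, 0.2309]
ee_rot: [[1.0, -0.0, 0.0], [-0.0, -1.0, -0.001], [0.0, 0.001, -1.0]]
contact_force: [1.0, 0.3, 0.4]
grip_width: 0.0
finger_force: 0.0
```

apply_moves(plan=[{"xyz": [-0.1, 0.6, 0], "dr": [0, 0, 0], "fingers": 0}, {"xyz": [-0.1, 0.6, 0], "dr": [0, 0, 0], "fingers": 0}, {"xyz": [-0.1, 0.6, 0], "dr": [0, 0, 0], "fingers": 0}, {"xyz": [-0.1, 0.6, 0], "dr": [0, 0, 0], "fingers": 0}, {"xyz": [0, 0, 0], "dr": [0, 0, 0], "fingers": 0}])

```text
time: 11.7
tool_pos: [0.4216, -0.2689, 0.2306]
ee_rot: [[1.0, -0.004, 0.0], [-0.004, -1.0, -0.001], [0.0, 0.001, -1.0]]
contact_force: [0.1, 1.7, -0.5]
grip_width: -0.0002
finger_force: 0.0
```

```bash
python3 look.py 5; python3 ang.py scene5.npz 79 top5.npz 79
```

```text
[ 0.4216 -0.2689  0.2306] [ 0.1  1.7 -0.5] 11.7
scene5.npz 185 theta 80.9 off,h mm [ -0.9 104.3] rms 0.0023
top5.npz 275 theta 80.0 off,h mm [  1.2 105.2] rms 0.0019
```

View pics/both5.png

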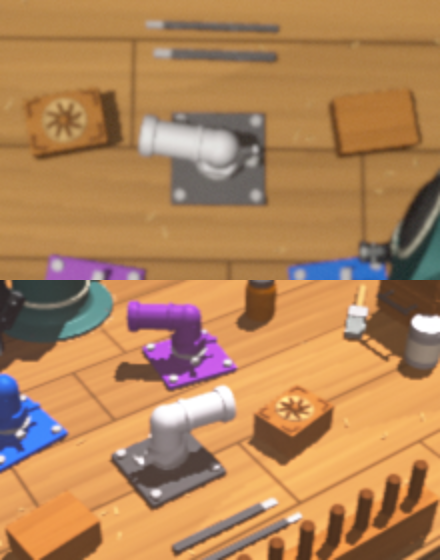

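The clear top view shows the mouth (148,135) aimed almost at the rosette (65,120), still about 2° short. Everything else is in place. I'll go back for one small nudge.

apply_moves(plan=[{"xyz": [0.28, -0.76, 0], "dr": [0, 0, 0], "fingers": 0}, {"xyz": [0.28, -0.76, 0], "dr": [0, 0, 0], "fingers": 0}, {"xyz": [0.28, -0.76, 0], "dr": [0, 0, 0], "fingers": 0}, {"xyz": [0.28, -0.76, 0], "dr": [0, 0, 0], "fingers": 0}, {"xyz": [0.28, -0.76, 0], "dr": [0, 0, 0], "fingers": 0}, {"xyz": [0.28, -0.76, 0], "dr": [0, 0, 0], "fingers": 0}, {"xyz": [0.28, -0.76, 0], "dr": [0, 0, 0], "fingers": 0}, {"xyz": [0.28, -0.76, 0], "dr": [0, 0, 0], "fingers": 0}])

```text
time: 12.6
tool_pos: [0.5348, 0.0412, 0.2308]
ee_rot: [[1.0, 0.002, 0.001], [0.002, -1.0, 0.0], [0.001, -0.0, -1.0]]
contact_force: [0.4, -0.6, 0.1]
grip_width: -0.0003
finger_force: 0.0
```

apply_moves(plan=[{"xyz": [0, 0, 0], "dr": [0, 0, 0], "fingers": 0}, {"xyz": [0, 0, 0.5], "dr": [0, 0, 0], "fingers": 0}])

```text
time: 12.8
tool_pos: [0.5361, 0.041, 0.2076]
ee_rot: [[1.0, 0.004, 0.005], [0.004, -1.0, 0.001], [0.005, -0.001, -1.0]]
contact_force: [1.4, -0.5, -1.6]
grip_width: -0.0002
finger_force: 0.0
```

apply_moves(plan=[{"xyz": [0, 0.07, 0.5], "dr": [0, 0, 0], "fingers": 0}, {"xyz": [0, 0.07, 0.5], "dr": [0, 0, 0], "fingers": 0}, {"xyz": [0, 0, 0.5], "dr": [0, 0, 0], "fingers": 0}, {"xyz": [0, 0, 0.5], "dr": [0, 0, 0], "fingers": 0}, {"xyz": [0, 0, 0], "dr": [0, 0, 0], "fingers": 0}, {"xyz": [0.25, 0, 0], "dr": [0, 0, 0], "fingers": 0}, {"xyz": [0.2, 0, 0], "dr": [0, 0, 0], "fingers": 0}, {"xyz": [0, 0, 0], "dr": [0, 0, 0], "fingers": 0}])

```text
time: 13.6
tool_pos: [0.5589, 0.0316, 0.1065]
ee_rot: [[1.0, 0.0, 0.002], [0.0, -1.0, 0.0], [0.002, -0.0, -1.0]]
contact_force: [-0.1, -0.9, -1.2]
grip_width: 0.0002
finger_force: 0.0
```

apply_moves(plan=[{"xyz": [0.08, 0, 0], "dr": [0, 0, 0], "fingers": 0}, {"xyz": [0.03, 0, 0], "dr": [0, 0, 0], "fingers": 0}, {"xyz": [0, 0, 0], "dr": [0, 0, 0], "fingers": 0}])

```text
time: 13.9
tool_pos: [0.563, 0.0312, 0.1055]
ee_rot: [[1.0, 0.0, -0.0], [0.0, -1.0, 0.0], [-0.0, -0.0, -1.0]]
contact_force: [-0.4, 0.2, 0.3]
grip_width: 0.0002
finger_force: 0.1
```

apply_moves(plan=[{"xyz": [0.02, 0, 0], "dr": [0, 0, 0], "fingers": 0}, {"xyz": [0.02, 0, 0], "dr": [0, 0, 0], "fingers": 0}, {"xyz": [0, 0, 0], "dr": [0, 0, 0], "fingers": 0}])

```text
time: 14.2
tool_pos: [0.5646, 0.0312, 0.1052]
ee_rot: [[1.0, 0.0, -0.001], [0.0, -1.0, 0.0], [-0.001, -0.0, -1.0]]
contact_force: [-4.3, -0.3, 1.6]
grip_width: 0.0001
finger_force: 2.7
```

apply_moves(plan=[{"xyz": [0.03, 0, 0], "dr": [0, 0, 0], "fingers": 0}, {"xyz": [0.03, 0, 0], "dr": [0, 0, 0], "fingers": 0}, {"xyz": [0, 0, 0], "dr": [0, 0, 0], "fingers": 0}])

```text
time: 14.5
tool_pos: [0.5668, 0.0314, 0.105]
ee_rot: [[1.0, 0.001, -0.003], [0.001, -1.0, 0.0], [-0.003, -0.0, -1.0]]
contact_force: [-10.2, 1.7, 5.0]
grip_width: -0.0004
finger_force: 5.9
```

```bash
python3 look.py 6; python3 ang.py scene6.npz 79
```

```text
[0.5668 0.0314 0.105 ] [-10.2   1.7   5. ] 14.5
scene6.npz 186 theta 81.3 off,h mm [ -1.9 103.9] rms 0.0021
```

apply_moves(plan=[{"xyz": [0.02, 0, 0], "dr": [0, 0, 0], "fingers": 0}, {"xyz": [0.02, 0, 0], "dr": [0, 0, 0], "fingers": 0}, {"xyz": [0, 0, 0], "dr": [0, 0, 0], "fingers": 0}])

```text
time: 14.9
tool_pos: [0.5688, 0.0316, 0.105]
ee_rot: [[1.0, 0.001, -0.003], [0.001, -1.0, 0.0], [-0.003, -0.0, -1.0]]
contact_force: [-12.2, 1.7, 5.2]
grip_width: 0.0
finger_force: 6.2
```

```bash
python3 look.py 7; python3 ang.py scene7.npz 79
```

```text
[0.5688 0.0316 0.105 ] [-12.2   1.7   5.2] 14.9
scene7.npz 188 theta 77.4 off,h mm [  0.7 103.9] rms 0.0023
```

apply_moves(plan=[{"xyz": [-0.1, 0, 0], "dr": [0, 0, 0], "fingers": 0}, {"xyz": [-0.25, 0, 0], "dr": [0, 0, 0], "fingers": 0}, {"xyz": [-0.25, 0, 0], "dr": [0, 0, 0], "fingers": 0}, {"xyz": [0, 0, -0.6], "dr": [0, 0, 0], "fingers": 0}, {"xyz": [0, 0, -0.6], "dr": [0, 0, 0], "fingers": 0}, {"xyz": [0, 0, -0.6], "dr": [0, 0, 0], "fingers": 0}, {"xyz": [0, 0, -0.6], "dr": [0, 0, 0], "fingers": 0}, {"xyz": [-0.4, 0.6, 0], "dr": [0, 0, 0], "fingers": 0}])

```text
time: 15.8
tool_pos: [0.5229, 0.0041, 0.2292]
ee_rot: [[1.0, 0.005, 0.007], [0.005, -1.0, 0.001], [0.007, -0.001, -1.0]]
contact_force: [0.2, -0.2, -1.2]
grip_width: -0.0001
finger_force: 0.0
```

apply_moves(plan=[{"xyz": [-0.4, 0.6, 0], "dr": [0, 0, 0], "fingers": 0}, {"xyz": [-0.4, 0.6, 0], "dr": [0, 0, 0], "fingers": 0}, {"xyz": [-0.4, 0.6, 0], "dr": [0, 0, 0], "fingers": 0}, {"xyz": [-0.4, 0.6, 0], "dr": [0, 0, 0], "fingers": 0}, {"xyz": [0, 0.6, 0], "dr": [0, 0, 0], "fingers": 0}, {"xyz": [0, 0.6, 0], "dr": [0, 0, 0], "fingers": 0}, {"xyz": [0, 0.6, 0], "dr": [0, 0, 0], "fingers": 0}, {"xyz": [0, 0.6, 0], "dr": [0, 0, 0], "fingers": 0}])

```text
time: 16.6
tool_pos: [0.4401, -0.2404, 0.2256]
ee_rot: [[1.0, 0.0, 0.001], [0.0, -1.0, -0.001], [0.001, 0.001, -1.0]]
contact_force: [-0.1, -0.1, -0.1]
grip_width: -0.0001
finger_force: 0.0
```

apply_moves(plan=[{"xyz": [0, 0.4, 0], "dr": [0, 0, 0], "fingers": 0}, {"xyz": [0, 0, 0], "dr": [0, 0, 0], "fingers": 0}, {"xyz": [0, 0, 0], "dr": [0, 0, 0], "fingers": 0}])

```text
time: 16.9
tool_pos: [0.4402, -0.2588, 0.2253]
ee_rot: [[1.0, -0.0, 0.0], [-0.0, -1.0, 0.0], [0.0, -0.0, -1.0]]
contact_force: [-0.1, -0.7, -0.4]
grip_width: 0.0002
finger_force: 0.0
```

```bash
python3 look.py 8; python3 ang.py scene8.npz 79 top8.npz 79
```

```text
[ 0.4402 -0.2588  0.2253] [-0.1 -0.7 -0.4] 16.9
scene8.npz 183 theta 78.7 off,h mm [-1.000e-01  1.043e+02] rms 0.0023
top8.npz 276 theta 78.6 off,h mm [  0.9 104.9] rms 0.002
```

View pics/both8.png

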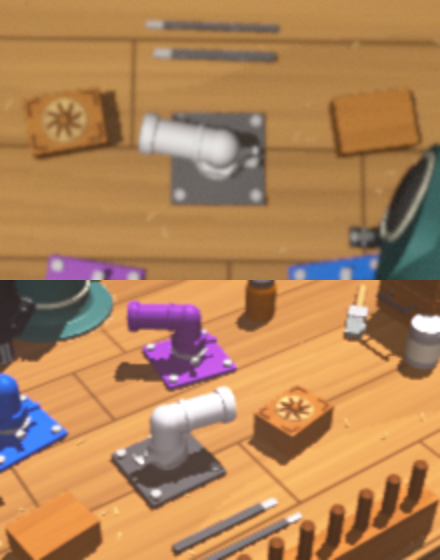

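The mouth (148,133) now points at the rosette (65,120): I measure 78.6° against a target of 78.2°. The ring tab lies opposite the mouth, the blocks are where they were, and the arm is clear.

```bash
python3 -c "
from plant import hand_in
print(hand_in())"
```

```text
the job is handed in; nothing more can be done
None
```

I screwed the elbow down until it went tight and kept turning clockwise until its mouth pointed at the carved block, about 0.4° off its middle by my measurement; it was never turned back, nothing else appears to have moved, and the job is handed in.

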